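# Roll a tumble jig over onto its drilling station and lock it in

## Robot

A 6-joint arm with a two-finger parallel gripper is mounted at the origin on a cart in front of the work surface, level with it; the furniture and walls round the work are solid. World frame = base frame: x ahead of the robot, y to its left, z up, the work surface at z = 0. Lengths are in mm, angles in degrees, forces in N, time in s.
With the tool pointing down it reaches from about 300 to 850 mm from the base axis. Payload 4.2 kg.
Tool frame: the origin (TCP) lies midway between the tips of the shut fingers; the grasp point (between the pads) lies 19 mm behind it; z points along the fingers, y is the line along which they close (so a half turn about z gives the same grasp; the last joint's range is limited). The gripper opens to 91 mm and grips with 3 to 60 N. Pads are 32 mm wide; open, the fingers measure 118 mm over their backs; the gripper's body (76 mm by 178 mm) begins 60 mm behind the grasp point.
Start: joints at [-74.141, 18.312, 89.639, -0, 72.044, -1.146], TCP at [168.168, -549.875, 213.976] pointing down, gripper open.
Joint ranges: [-177.97, 177.97], [-48.28, 115.42], [12.27, 149.76], [-77.06, 257.06], [2.81, 150.46], [-146.56, 146.56]. Speed limits (degrees/s): [147.25, 147.25, 180, 180, 180, 180].

## Interface

Orientations are given as [roll, pitch, yaw] about the fixed x, y, z axes, in that order (R = Rz(yaw) Ry(pitch) Rx(roll)).
In Python, from workcell import env gives the robot as it stands.
- The arm moves only by the shell command python3 -m jog 'ROWS' [FORCE]. ROWS is a JSON object of lists of equal length, an entry for each row: "jaw": the finger opening in mm, from 0 to 91.2; "slide": the shift along the tool's x, y, z in units of 30 mm (1.0 is 30 mm), a list of three; "spin": the turn about the tool's z in units of 8 degrees (1.0 is 8 degrees). In form: {"jaw": [jaw, ...], "slide": [[dx, dy, dz], ...], "spin": [spin, ...]}. A call has 1 to 10 rows; each row shifts and turns the commanded pose from where the row before left it, along the tool's axes as they then stand; what a row does not reach is not made up. A row lasts 1/10 s, in which the tool goes at most 50 mm and 8.59 degrees, less where a joint would pass 70% of its speed; a pose out of reach is approached as far as the arm can. A call is refused whole if a number of a shift passes 1 or a number of a turn 1, either way. A call with a gripper value outside its range is refused whole. The fingers move at their own pace and stop on an object; FORCE is the grip in N (left out, the last holds). Time passes only in rows, so rows that do not move let the fingers close. It gives the time, the measured TCP pose, the force, the opening and the grip force at its end, in the units of the state.
- env.state(): the state, without advancing time (a new reading comes with each control period).
- env.grab_frame(name): name is "scene" or "side" or "wrist"; returns the picture (400x640x3 uint8, red, green, blue); there is no depth.
- env.camera_model(name): a dict with "fx", "fy", "cx", "cy" (pixels), "D" ([k1, k2, p1, p2, k3] as OpenCV has them; the pictures are not rectified), "camera_from_world" (4x4, takes a point from world to camera coordinates). Camera axes: x right, y up, looking along -z (the intrinsics and any distortion apply to the point x, -y, -z); pixel columns grow to the right and rows downward; lengths in mm; the calibration is good to about 2 mm. A picture is of the moment at which its call begins: read the wrist's pose just before it. camera_model takes no time and is no camera call; for the wrist camera it gives the pose at the moment of the call.
- env.job_done(): hands the job in; it is judged then, once.
The state is a dict: "time_s": time; "qpos": joint angles; "qvel": joint speeds; "effort": joint torques, N m; "ee_pos": TCP position; "ee_rot": TCP orientation; "force": force on the tool from outside, world axes, zero at the start; "torque": the same for the moment, N m; "gripper_width": finger opening in mm; "gripper_force": force on a finger pad.
Only numpy, scipy, OpenCV 4.12 (cv2) and the standard library are available. Lean on these libraries where they do the work, as an engineer would, in place of code of your own. Each camera call takes 0.05 s, during which the arm holds its last target. There are 200 camera calls.

## Task

The box-shaped drill jig stands on the bench in front of the drilling station; using only pushes of the fingertips, tip it over the front edge of the station's base plate so that it lies on the plate with the drill bush that faced the robot now looking straight up, and push it along between the guide rails until it is fully home against the end stop. Then swing the keeper bar round over the jig, as far as it goes, so that the jig cannot lift when the drill breaks through. Do not grasp, lift or strike the jig, and leave the fittings, the oil bottle and the tape beside the station where they are.

Things in the scene. Friction and masses are not known exactly. Their poses are not given: they have to be found in the camera images.
- jig: tumble jig: loose aluminium box, 0.56 to 0.88 kg, sides open, brass part inside; stands on four 4 mm feet 15 to 40 mm short of the plate, up to 0.08 rad askew. Origin: centre of its underside; x = away from the robot, y = left, z = up. 60 mm deep (x -30 to 30), 70 wide, 92 tall with feet. Tipped properly, its x points down, its z along the station's x and its underside faces the robot
- jig_mid (a point): middle of the jig's box, 48 mm above its underside; 48 mm above the bench at the start, about 44 mm when the jig lies on the plate; axes as jig
- jig_bush (a point): head of the steel drill bush (23 mm across, 2.5 mm proud) in the middle of the jig's back, which faces the robot at the start (jig x = -32.5, z = 48 mm). It must end looking up, then 76.5 mm above the bench, the frame round it at 74 mm; axes as jig
- jig_runners (a point): middle of the jig's front face (jig x = 30 mm), which carries two steel runners, 10 mm wide and 4 mm proud, at jig y +-25, from z 6 to 90 mm. On them it lies and slides after tipping. Axes as jig
- jig_top (a point): middle of the jig's top face, 92 mm from its underside (a bush stands 2.5 mm proud there); it becomes the leading end once the jig is tipped over; axes as jig
- station: drilling station, fixed: steel base plate 170 x 170 x 10 mm. Origin on the bench at the middle of the plate's front edge; x = along the plate away from the robot, y = left, z = up. Guide rails 20 mm high stand on the plate from x 89 to 123 mm, 82 mm between them (6 mm to spare each side of the jig); slanted lead-ins from x 70 open to about 98 mm
- plate_edge (a point): middle of the plate's top front edge, 10 mm above the bench. With the jig up against it, a push high on its back turns the jig about this edge; the back rises as it turns, so the fingertips best go up and over with it in an arc about the edge. Past 40 to 50 degrees it goes over by itself onto its runners, 10 to 30 mm of it overhanging the edge; axes as station
- stop (a point): middle between the end stop's two round rest buttons, in their face plane (station x = 126 mm, 44 mm above the bench). The jig is home when its leading end (jig_top) lies here. The stop block behind is 16 mm thick, 84 wide and rises to 56 mm above the bench; axes as station
- keeper (a joint): angle of the keeper bar about its upright pivot, rad: 0 = fully over the jig, bar pointing along the station's -y, at its hard stop; 1.57 = bar pointing along the station's +x, away from the robot. Starts at 1.35 to 1.85; closes clockwise seen from above, stays where it is left, needs about 1 N at the knob
- keeper_pivot (a point): pivot of the keeper on a post left of the rails (station x = 110, y = 66 mm), at the bar's underside, 76 mm above the bench. The bar is 16 mm wide, 8 thick (top 84 mm above the bench), 70 mm long from the pivot; the pivot cap rises to 90 mm; axes as station
- keeper_knob (a point): middle of the black upright knob on the keeper bar, 60 mm from the pivot and 101 mm above the bench; 17 mm across, from 84 to 118 mm above the bench; a fingertip pushes it round. At its point x is the bar's width, -y points from the pivot to the knob
- hex_fitting: bystander: slender aluminium fitting standing on its hexagon, 34 mm wide, 82 mm tall, beside the station on the left; origin in the middle of its underside; leave alone
- union_3: bystander: small pipe union standing on end, 28 mm wide, 44 mm tall, beside the station on the left; origin in the middle of its underside; leave alone
- oil_bottle: bystander: small oil bottle with a pointed spout, 43 mm wide, 136 mm tall, beside the station on the right; origin in the middle of its underside; leave alone
- tape_2: bystander: black roll of tape lying flat, 64 mm across, 19 mm high, beside the station on the right; origin in the middle of its underside; leave alone
There are look-alikes about, which are no part of the job. What is shaped like the jig but purple is not meant.

How it is judged (in metres and radians):
On the way, in this order (a step that is already met when the one before it is completed fails the run):
1. the jig lies on the base plate, the bush that faced the robot looking up (angle between jig's own x axis and vertical above 3.06 rad and height (world z) of jig_mid between 0.04 and 0.048 m), for 0.2 s.
2. the jig is home between the rails, against the end stop (all of step 1 and x of jig_top in the frame of station above 0.1225 m and y of jig_top in the frame of station between -0.008 and 0.008 m and angle between the z axis of jig and the x axis of station, either way round below 0.05 rad), for 0.2 s.
3. the keeper bar is swung fully over the jig (value of joint keeper below 0.1 rad), for 0.2 s.
At the end, for the whole second after the job is handed in: the jig lies flat on the base plate (within 0.08 rad) with the bush of its back face upwards, its leading end within 3.5 mm of the rest buttons, within 8 mm of the rails' centre line and 0.05 rad of their direction, at rest; the keeper is within 0.1 rad of its hard stop over the jig (all of step 2 and value of joint keeper below 0.1 rad and linear speed of jig below 0.01 m/s); the robot touches nothing.
It fails at once if the jig is lifted or carried (its middle rises above 70 mm) (height (world z) of jig_mid above 0.07 m).
It fails at once if the jig is struck or thrown (faster than 1.2 m/s) (linear speed of jig above 1.2 m/s).
It fails at once if a fitting, the oil bottle or the tape beside the station is moved (more than 20 mm) (distance of any of hex_fitting, union_3, oil_bottle, tape_2 from where it was at the start of the episode above 0.02 m).
It also fails if it takes over 64 s, if anything falls off the work surface, if the arm or the gripper's body presses on something with over 40 N, if the wrist force passes 120 N, or if a joint passes its speed limit or range.

## Working session

There is one attempt and no reset: what is moved stays moved. The work goes in short steps, Python scripts to look and compute and a shell command to move; the robot and the scene stay as the last step left them, time stands still between calls to the robot, and variables do not carry over. Pictures are saved under pics/ and viewed, at most 11 in all, crops included, and the job is handed in when it is done.

```bash
mkdir -p pics; ls; cat > h.py <<'E'
from workcell import env
import numpy as np, cv2
def save(n,f,crop=None,k=1):
    im=env.grab_frame(n)[:,:,::-1].copy()
    np.save(f'pics/{f}.npy',im)
    if crop: x0,y0,x1,y1=crop; im=im[y0:y1,x0:x1]
    if k!=1: im=cv2.resize(im,None,fx=k,fy=k,interpolation=cv2.INTER_CUBIC)
    cv2.imwrite(f'pics/{f}.png',im)
def K(m): return np.array([[m['fx'],0,m['cx']],[0,m['fy'],m['cy']],[0,0,1.]])
def proj(n,P,m=None):
    m=m or env.camera_model(n); T=np.array(m['camera_from_world']); P=np.atleast_2d(np.array(P,float))
    c=P@T[:3,:3].T+T[:3,3]; c=c*[1,-1,-1]
    return cv2.projectPoints(c,np.zeros(3),np.zeros(3),K(m),np.array(m['D'],float))[0].reshape(-1,2)
def ray(n,px,z,m=None):
    "pixel -> world point at height z"
    m=m or env.camera_model(n); T=np.array(m['camera_from_world'])
    u=cv2.undistortPoints(np.array(px,float).reshape(-1,1,2),K(m),np.array(m['D'],float)).reshape(-1,2)
    d=np.c_[u[:,0],-u[:,1],-np.ones(len(u))]@T[:3,:3]; o=-T[:3,:3].T@T[:3,3]
    return o+d*((np.atleast_1d(z)-o[2])/d[:,2])[:,None]
E
python3 - <<'E'
from h import *
save('scene','a'); save('side','b')
s=env.state(); print({k:np.round(v,2) for k,v in s.items()})
for n in('scene','side'):
    T=np.array(env.camera_model(n)['camera_from_world']); print(n,-T[:3,:3].T@T[:3,3], -T[2,:3])
E
```

```text
pics
{'time_s': np.float64(0.1), 'qpos': array([-74.14,  18.35,  89.7 ,   0.  ,  72.04,  -1.15]), 'qvel': array([-0.04, -0.11, -0.19, -0.01,  0.07, -0.09]), 'effort': array([ 0.000e+00, -4.133e+01, -2.325e+01,  7.000e-02,  4.000e-02,
       -0.000e+00]), 'ee_pos': array([ 168.03, -549.44,  213.21]), 'ee_rot': array([-179.91,   -0.  ,   17.  ]), 'force': array([-0.5 , -0.36,  0.01]), 'torque': array([-0.02, -0.  , -0.01]), 'gripper_force': np.float64(0.0), 'gripper_width': np.float64(91.12)}
scene [ 82.45150112 531.53113536 598.7996587 ] [ 0.54019168 -0.60233325 -0.58769686]
side [ 557.5939606  -735.06318817  672.78432329] [-0.03290522  0.78470109 -0.61900036]
```

View pics/a.png

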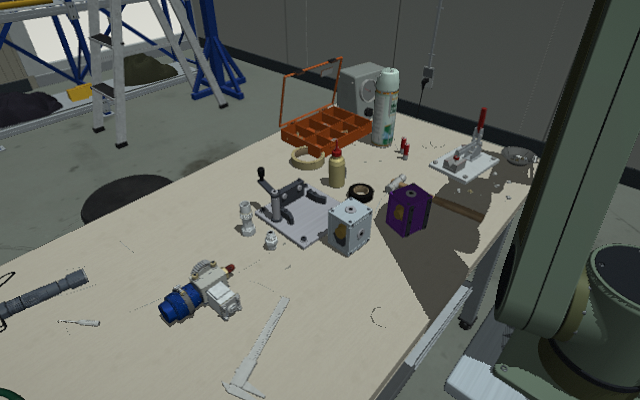

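View pics/b.png

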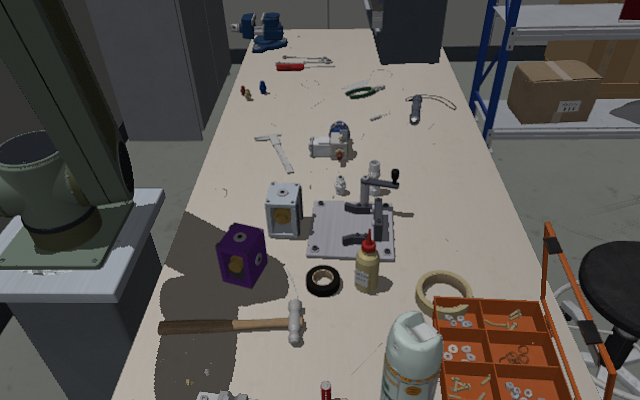

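```bash
python3 - <<'E'
import cv2,numpy as np
for f,(x,y),w,h in(('a',(235,162),140,98),('b',(260,160),140,105)):
    im=np.load(f'pics/{f}.npy')[y:y+h,x:x+w]
    im=cv2.resize(im,None,fx=5.7,fy=5.7,interpolation=cv2.INTER_CUBIC)
    for i in range(0,w,20): cv2.putText(im,str(x+i),(int(i*5.7),10),0,.4,(0,0,255),1); cv2.line(im,(int(i*5.7),12),(int(i*5.7),18),(0,0,255))
    for i in range(0,h,20): cv2.putText(im,str(y+i),(0,int(i*5.7)+4),0,.4,(0,0,255),1); cv2.line(im,(28,int(i*5.7)),(36,int(i*5.7)),(0,0,255))
    cv2.imwrite(f'pics/{f}c.png',im)
E
```

```text
(no output)
```

View pics/ac.png

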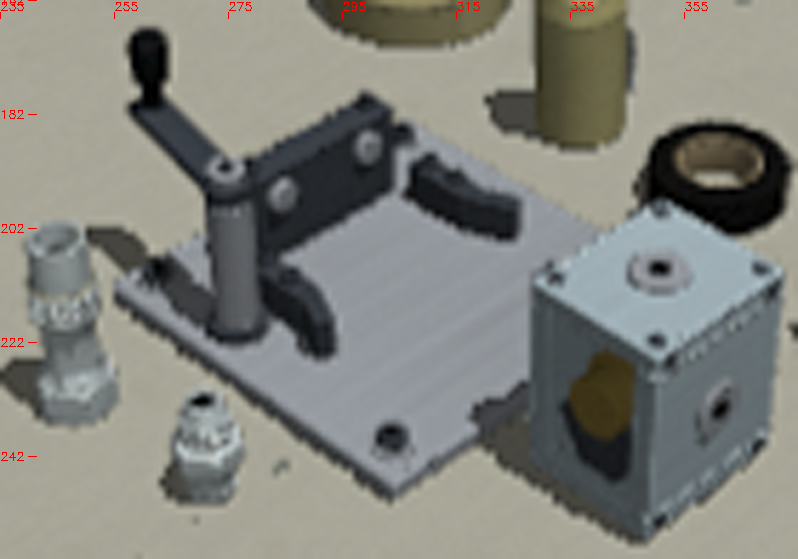

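View pics/bc.png

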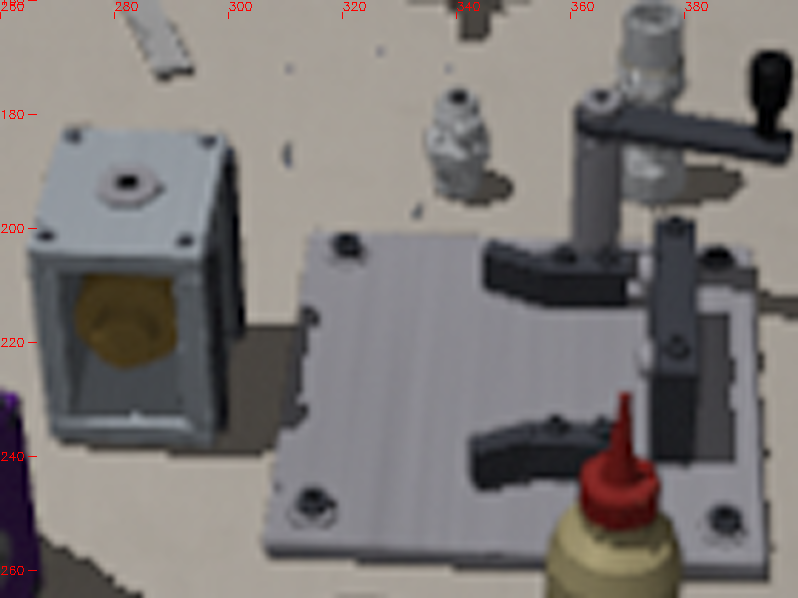

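```bash
python3 - <<'E'
from h import *
from scipy.optimize import least_squares as LS
M={n:env.camera_model(n) for n in('scene','side')}
st=[('scene',(303.9,247.4),(0,85,10)),('scene',(255.7,212),(170,85,10)),('scene',(307.8,183.4),(170,-85,10)),
('side',(314,200.9),(0,85,10)),('side',(306.5,255.6),(0,-85,10)),('side',(394.7,259.6),(170,-85,10)),('side',(391.9,202.1),(170,85,10)),
('scene',(274.5,191),(110,66,90)),('side',(365.3,177),(110,66,90))]
jg=[('scene',(328.3,211.5),(30,35,92)),('scene',(351.1,196.6),(30,-35,92)),('scene',(372.4,209),(-30,-35,92)),('scene',(349.4,226),(-30,35,92)),
('side',(271.4,182.5),(-30,35,92)),('side',(300.7,183.7),(30,35,92)),('side',(297.7,203.9),(30,-35,92)),('side',(265.6,203.9),(-30,-35,92))]
def W(p,l):
    c,s=np.cos(p[2]),np.sin(p[2]); return np.array([p[0]+c*l[0]-s*l[1],p[1]+s*l[0]+c*l[1],l[2]])
def fit(L,x0):
    f=lambda p:np.concatenate([proj(n,W(p,l),M[n])[0]-px for n,px,l in L])
    r=LS(f,x0,x_scale=[10,10,.1]); print(np.round(r.x,3),np.degrees(r.x[2])); print(np.round(r.fun.reshape(-1,2),1).tolist()); return r.x
p0=ray('side',[(310,228),(281,193)],[10,92]); print(p0)
S=fit(st,[*p0[0][:2],0]); J=fit(jg,[*p0[1][:2],0])
d=J[:2]-S[:2]; c,s=np.cos(S[2]),np.sin(S[2]); print('jig in station',c*d[0]+s*d[1],-s*d[0]+c*d[1],J[2]-S[2])
kn=[('scene',(261,168.1),118),('side',(395.1,169.6),118),('scene',(261.3,180),86)]
f=lambda q:np.concatenate([proj(n,[q[0],q[1],z],M[n])[0]-px for n,px,z in kn])
r=LS(f,[S[0]+110,S[1]+130]);print('knob',r.x,r.fun); pv=W(S,(110,66,0))[:2]; v=r.x-pv; print('pivot',pv,np.linalg.norm(v),'angle',np.arctan2(v[1],v[0])-S[2]+np.pi/2)
for n,px,z in(('scene',[(247,234),(270,248)],0),('scene',[(358,199.5)],19),('side',[(365,272)],20)): print(ray(n,px,z))
print(ray('scene',[(417,234),(386,222)],0))
E
```

```text
[[500.6929356    2.79684619  10.        ]
 [446.0604849   14.07995368  92.        ]]
[ 5.00286e+02  1.03500e+01 -5.70000e-02] -3.2647194908790222
[[0.7, -0.9], [-0.8, -1.0], [-1.2, -1.5], [-0.1, -1.1], [-1.0, -0.7], [-0.1, -0.7], [-0.0, 0.5], [0.9, -0.1], [-0.0, -0.0]]
[ 4.50271e+02  1.53720e+01 -5.40000e-02] -3.0854439908371156
[[-0.7, -0.9], [-1.1, -0.7], [-0.2, -0.8], [0.5, -1.8], [-0.4, -0.9], [-0.3, -1.2], [-1.5, 0.4], [-0.5, -0.6]]
jig in station -50.22047013517966 2.16567429748129 0.003128947743890498
knob [671.93965466  57.42013843] [-0.25072488  0.16245726  0.27692946 -0.3863214   0.64806626 -0.0038411 ]
pivot [613.86659102  69.97869484] 59.41546987213412 angle 1.4148015889523613
[[636.34558595 143.99311479   0.        ]
 [565.01244528 140.31184267   0.        ]]
[[ 511.99810513 -102.06043281   19.        ]]
[[ 606.94055459 -127.39847457   20.        ]]
[[ 351.25616251 -107.66651934    0.        ]
 [ 425.82754009  -96.50948706    0.        ]]
```

The white jig stands square in front of the plate (jig frame about 50 mm short of the edge), and the knob points away from the robot. Next I spin the tool to the station's direction and travel behind the jig.

```bash
python3 -m jog '{"jaw":[30,30,30,30,30,30,30,30,30,30],"slide":[[0,0,0],[0,0,0],[0,0,0],[0.37,-0.97,0],[0.37,-0.97,0],[0.37,-0.97,0],[0.37,-0.97,0],[0.37,-0.97,0],[0.37,-0.97,0],[0.37,-0.97,0]],"spin":[0.84,0.84,0.845,0,0,0,0,0,0,0]}'
python3 -m jog '{"jaw":[30,30,30,30,30,30,30,30,30,30],"slide":[[0.37,-0.97,0],[0.37,-0.97,0],[0.37,-0.97,0],[0.37,-0.97,0],[0.37,-0.97,0],[0.37,-0.97,0],[0.37,-0.97,0],[0.37,-0.97,0],[0.37,-0.97,0],[0.37,-0.97,0]],"spin":[0,0,0,0,0,0,0,0,0,0]}'
cat >> h.py <<'E'
S=(500.29,10.35,-.057)
def where():
    s=env.state(); c,t=np.cos(S[2]),np.sin(S[2]); d=np.array(s['ee_pos'])[:2]-S[:2]
    print('t',round(s['time_s'],2),'station',np.round([c*d[0]+t*d[1],-t*d[0]+c*d[1],s['ee_pos'][2]],1),'rot',np.round(s['ee_rot'],1),'F',np.round(s['force'],1),'w',round(s['gripper_width'],1))
E
python3 -c "from h import *;where()"
```

```text
time_s: 1.1
ee_pos: [257.3, -349.4, 213.6]
ee_rot: [-180.0, 0.0, -3.2]
force: [1.0, 0.6, -0.7]
gripper_width: 30.1
gripper_force: 0.0
time_s: 2.1
ee_pos: [384.2, -65.2, 213.7]
ee_rot: [180.0, 0.0, -3.2]
force: [0.7, -1.6, 0.0]
gripper_width: 30.1
gripper_force: 0.0
t 2.1 station [-111.6  -82.   213.7] rot [180.    0.   -3.2] F [ 0.7 -1.6  0. ] w 30.1
```

```bash
python3 -m jog '{"jaw":[30,30,30,30,30,30,30,30,30,30],"slide":[[0,-0.7,0],[0,-0.7,0],[0,-0.7,0],[0,-0.5,0.7],[0,0,0.9],[0,0,0.9],[0,0,0.9],[0,0,0.7],[0,0,0.4],[0,0,0]],"spin":[0,0,0,0,0,0,0,0,0,0]}'
python3 - <<'E'
from h import *
where(); save('side','c',(250,100,410,220),4.5)
E
```

```text
time_s: 3.1
ee_pos: [386.8, 11.4, 77.4]
ee_rot: [180.0, 0.3, -3.2]
force: [0.1, -0.1, -0.6]
gripper_width: 30.1
gripper_force: 0.0
t 3.1 station [-113.4   -5.4   77.4] rot [180.    0.3  -3.2] F [ 0.1 -0.1 -0.6] w 30.1
```

View pics/c.png

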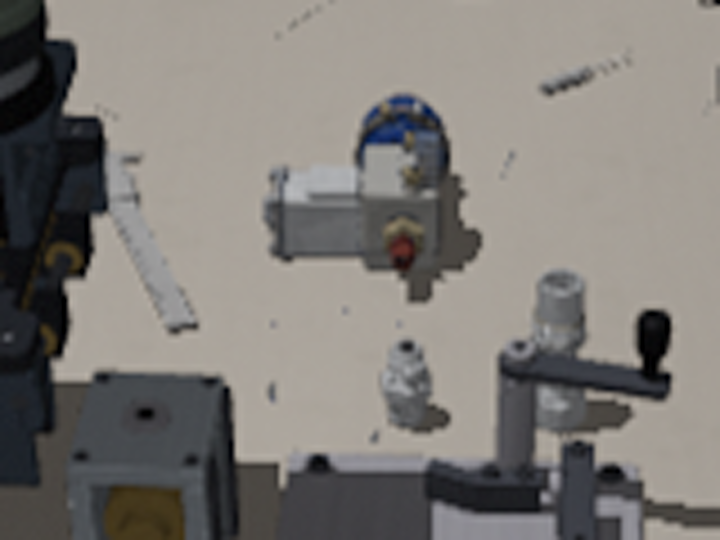

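```bash
python3 -m jog '{"jaw":[36,36,36,36,36,36,36,36,36,36],"slide":[[0,-0.23,0.5],[0,0,0.7],[0,0,0.3],[0,0,0],[0.15,0,0],[0.15,0,0],[0.15,0,0],[0.1,0,0],[0.1,0,0],[0.1,0,0]],"spin":[0,0,0,0,0,0,0,0,0,0]}'
python3 -c "from h import *;where()"
python3 -m jog '{"jaw":[36,36,36,36,36],"slide":[[0.07,0,0],[0.07,0,0],[0.07,0,0],[0.05,0,0],[0,0,0]],"spin":[0,0,0,0,0]}'
python3 -c "from h import *;where()"
```

```text
time_s: 4.15
ee_pos: [409.3, 17.0, 34.0]
ee_rot: [180.0, 0.3, -3.2]
force: [-6.6, 0.7, 3.4]
gripper_width: 35.9
gripper_force: 3.0
t 4.15 station [-91.2   1.5  34. ] rot [180.    0.3  -3.2] F [-6.6  0.7  3.4] w 35.9
time_s: 4.65
ee_pos: [418.4, 16.6, 33.8]
ee_rot: [180.0, 0.1, -3.2]
force: [-5.0, 0.6, 2.0]
gripper_width: 35.7
gripper_force: 2.5
t 4.65 station [-82.2   1.6  33.8] rot [ 1.8e+02  1.0e-01 -3.2e+00] F [-5.   0.6  2. ] w 35.7
```

```bash
python3 -m jog '{"jaw":[36,36,36],"slide":[[0.06,0,0],[0.06,0,0],[0,0,0]],"spin":[0,0,0]}'
python3 -m jog '{"jaw":[36,36,36],"slide":[[0.06,0,0],[0.06,0,0],[0,0,0]],"spin":[0,0,0]}'
python3 -c "from h import *;where()"
```

```text
time_s: 4.95
ee_pos: [418.6, 16.6, 33.5]
ee_rot: [180.0, 0.5, -3.2]
force: [-10.7, 1.4, 8.0]
gripper_width: 36.4
gripper_force: 5.8
time_s: 5.25
ee_pos: [418.8, 16.4, 33.1]
ee_rot: [180.0, 0.9, -3.2]
force: [-17.6, 1.4, 12.5]
gripper_width: 35.8
gripper_force: 8.8
t 5.25 station [-81.7   1.4  33.1] rot [180.    0.9  -3.2] F [-17.6   1.4  12.5] w 35.8
```

```bash
python3 -m jog '{"jaw":[36,36,36,36,36,36,36,36,36,36],"slide":[[-0.5,0,0],[-0.1,0,0],[0,0,-0.5],[0,0,-0.5],[0,0,-0.5],[0,0,0],[0.1,0,0],[0.08,0,0],[0,0,0],[0,0,0]],"spin":[0,0,0,0,0,0,0,0,0,0]}'
python3 -c "from h import *;where()"
```

```text
time_s: 6.25
ee_pos: [413.6, 16.9, 78.4]
ee_rot: [180.0, 0.1, -3.2]
force: [-0.0, 0.4, 0.1]
gripper_width: 36.0
gripper_force: 0.0
t 6.25 station [-86.9   1.6  78.4] rot [ 1.8e+02  1.0e-01 -3.2e+00] F [-0.   0.4  0.1] w 36.0
```

```bash
python3 -m jog '{"jaw":[36,36,36,36,36,36,36,36,36,36],"slide":[[0.08,0,0],[0.08,0,0],[0.08,0,0],[0.09,0,-0.07],[0.106,0,-0.084],[0.106,0,-0.084],[0.106,0,-0.084],[0.12,0,-0.064],[0.12,0,-0.064],[0.12,0,-0.064]],"spin":[0,0,0,0,0,0,0,0,0,0]}'
python3 - <<'E'
from h import *
where(); save('side','d',(250,100,410,220),4.5)
E
```

```text
time_s: 7.25
ee_pos: [444.6, 15.2, 94.6]
ee_rot: [180.0, -0.0, -3.2]
force: [-0.4, 0.6, -0.7]
gripper_width: 35.9
gripper_force: 0.5
t 7.25 station [-55.9   1.6  94.6] rot [180.   -0.   -3.2] F [-0.4  0.6 -0.7] w 35.9
```

View pics/d.png

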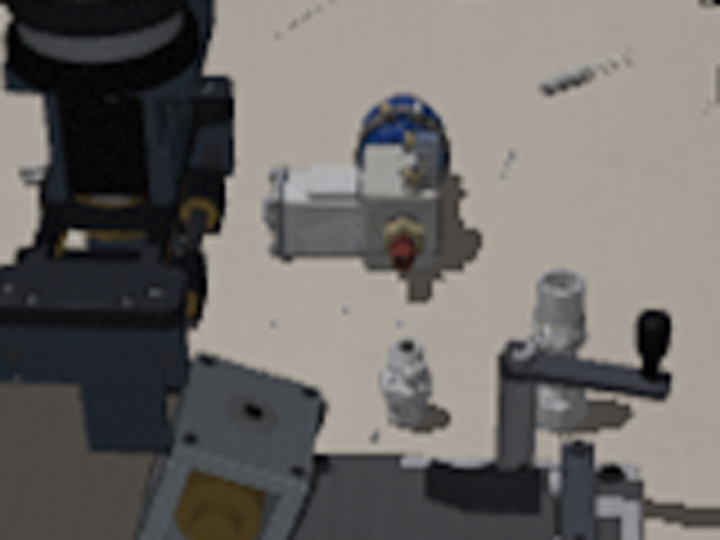

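The jig is tilting cleanly forward by about 20° about the edge, with the fingers on its back. Continuing the arc.

```bash
python3 -m jog '{"jaw":[36,36,36,36,36,36,36,36,36,36],"slide":[[0.12,0,-0.064],[0.128,0,-0.043],[0.128,0,-0.043],[0.128,0,-0.043],[0.128,0,-0.043],[0.134,0,-0.019],[0.134,0,-0.019],[0.134,0,-0.019],[0.134,0,-0.019],[0.134,0,0]],"spin":[0,0,0,0,0,0,0,0,0,0]}'
python3 - <<'E'
from h import *
where(); save('side','e',(250,100,410,220),4.5)
E
```

```text
time_s: 8.3
ee_pos: [483.4, 13.0, 103.8]
ee_rot: [180.0, -0.0, -3.2]
force: [-0.6, 0.2, 0.1]
gripper_width: 36.2
gripper_force: 0.1
t 8.3 station [-17.    1.7 103.8] rot [180.   -0.   -3.2] F [-0.6  0.2  0.1] w 36.2
```

View pics/e.png

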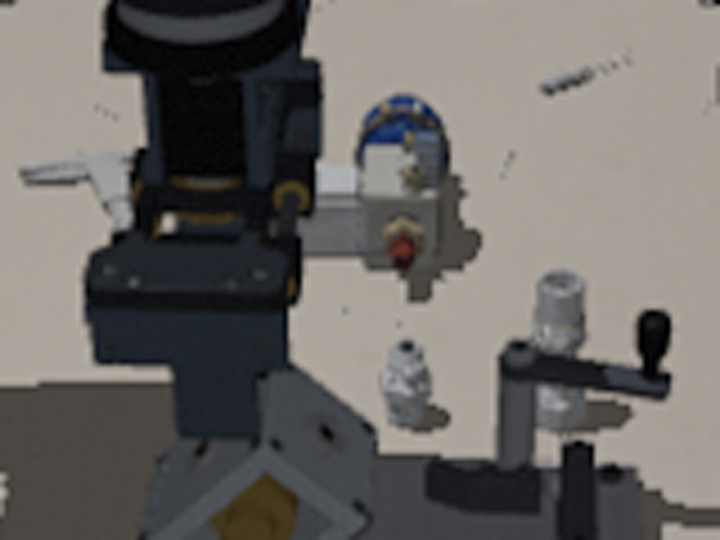

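```bash
python3 -m jog '{"jaw":[36,36,36,36,36,36,36,36],"slide":[[0.134,0,0],[0.134,0,0],[0.134,0,0.01],[0.134,0,0.02],[0.13,0,0.02],[0,0,0],[0,0,0],[0,0,0]],"spin":[0,0,0,0,0,0,0,0]}'
python3 - <<'E'
from h import *
where(); save('side','f',(250,140,410,260),4.5)
E
```

```text
time_s: 9.15
ee_pos: [502.7, 11.9, 102.2]
ee_rot: [180.0, 0.0, -3.2]
force: [0.6, 0.2, 0.8]
gripper_width: 36.2
gripper_force: 0.0
t 9.15 station [  2.3   1.7 102.2] rot [180.    0.   -3.2] F [0.6 0.2 0.8] w 36.2
```

View pics/f.png

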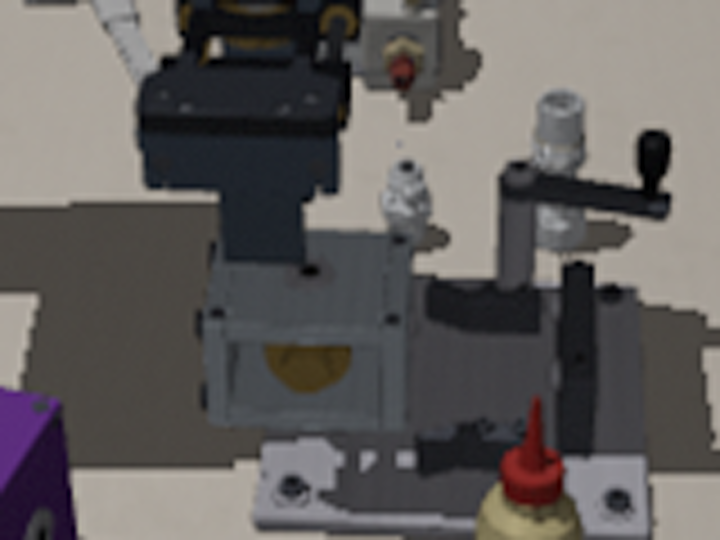

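```bash
python3 -m jog '{"jaw":[36,36,36,36,36,36,36,36,36,36],"slide":[[-0.5,0,0],[-0.7,0,0],[-0.7,0,0],[-0.3,0,0],[0,0,0],[0,0,0.7],[0,0,0.8],[0,0,0.6],[0,0,0.1],[0,0,0]],"spin":[0,0,0,0,0,0,0,0,0,0]}'
python3 -c "from h import *;where()"
python3 -m jog '{"jaw":[36,36,36,36,36,36,36,36,36,36],"slide":[[0.15,0,0],[0.15,0,0],[0.15,0,0],[0.15,0,0],[0.15,0,0],[0.15,0,0],[0.15,0,0],[0.15,0,0],[0.15,0,0],[0.15,0,0]],"spin":[0,0,0,0,0,0,0,0,0,0]}'
python3 -c "from h import *;where()"
```

```text
time_s: 10.2
ee_pos: [437.8, 15.6, 36.1]
ee_rot: [180.0, -0.0, -3.2]
force: [0.4, -0.2, -0.4]
gripper_width: 36.1
gripper_force: 0.0
t 10.2 station [-62.7   1.7  36.1] rot [180.   -0.   -3.2] F [ 0.4 -0.2 -0.4] w 36.1
time_s: 11.2
ee_pos: [479.6, 13.1, 36.1]
ee_rot: [180.0, 0.3, -3.2]
force: [-6.1, -0.1, 4.2]
gripper_width: 36.0
gripper_force: 2.9
t 11.2 station [-20.8   1.6  36.1] rot [180.    0.3  -3.2] F [-6.1 -0.1  4.2] w 36.0
```

```bash
python3 -m jog '{"jaw":[36,36,36,36,36,36,36,36,36,36],"slide":[[0.12,0,0],[0.12,0,0],[0.12,0,0],[0.12,0,0],[0.12,0,0],[0.12,0,0],[0.12,0,0],[0.12,0,0],[0.08,0,0],[0,0,0]],"spin":[0,0,0,0,0,0,0,0,0,0]}'
python3 -m jog '{"jaw":[36,36,36,36,36],"slide":[[0.08,0,0],[0.08,0,0],[0.06,0,0],[0.04,0,0],[0,0,0]],"spin":[0,0,0,0,0]}'
python3 -c "from h import *;where()"
```

```text
time_s: 12.2
ee_pos: [512.0, 11.4, 36.0]
ee_rot: [180.0, 0.2, -3.2]
force: [-4.3, 0.6, 2.5]
gripper_width: 36.2
gripper_force: 2.1
time_s: 12.7
ee_pos: [515.9, 11.2, 35.9]
ee_rot: [180.0, 0.6, -3.2]
force: [-12.5, 1.8, 8.6]
gripper_width: 36.0
gripper_force: 6.6
t 12.7 station [15.5  1.7 35.9] rot [180.    0.6  -3.2] F [-12.5   1.8   8.6] w 36.0
```

```bash
python3 -m jog '{"jaw":[36,36,36],"slide":[[0.06,0,0],[0.06,0,0],[0,0,0]],"spin":[0,0,0]}'
python3 -c "from h import *;where()"
python3 -m jog '{"jaw":[36,36,36,36,36,36,36,36,36,36],"slide":[[-0.3,0,0],[-0.4,0,0],[-0.6,0,0],[-0.3,0,-0.3],[0,0,-0.8],[0,0,-0.9],[0,0,-0.9],[0,0,-0.9],[0,0,-0.4],[0,0,0]],"spin":[0,0,0,0,0,0,0,0,0,0]}'
python3 - <<'E'
from h import *
where(); save('side','g',(270,150,420,260),5.3)
E
```

```text
time_s: 13.0
ee_pos: [515.8, 11.1, 35.6]
ee_rot: [180.0, 1.0, -3.2]
force: [-20.3, 1.5, 15.6]
gripper_width: 36.1
gripper_force: 10.3
t 13.0 station [15.4  1.7 35.6] rot [180.    1.   -3.2] F [-20.3   1.5  15.6] w 36.1
time_s: 14.0
ee_pos: [478.1, 13.4, 164.2]
ee_rot: [-180.0, -0.3, -3.2]
force: [0.4, 0.2, -0.7]
gripper_width: 35.9
gripper_force: 0.0
t 14.0 station [-22.4   1.8 164.2] rot [-180.    -0.3   -3.2] F [ 0.4  0.2 -0.7] w 35.9
```

View pics/g.png

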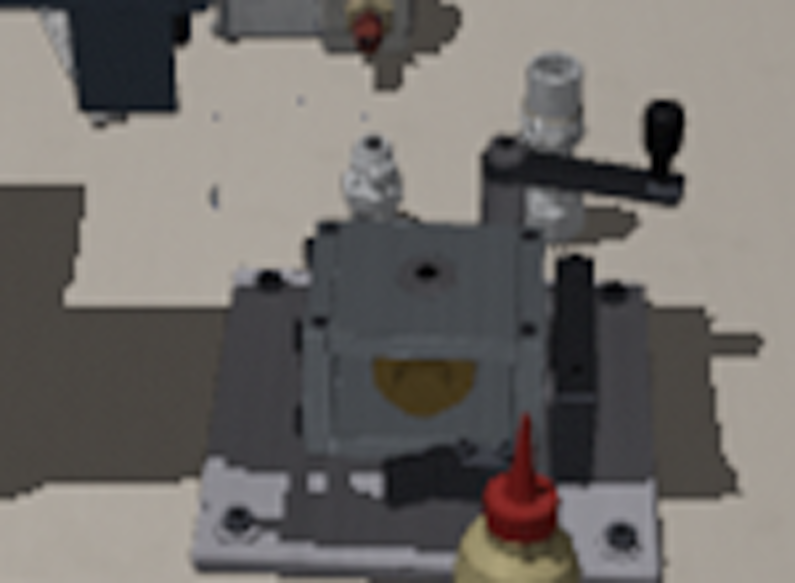

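```bash
python3 -m jog '{"jaw":[0,0,0,0,0,0,0,0,0,0],"slide":[[0,0,0],[0,0,0],[0,0,0],[0,0,0],[0,0,0],[0,0,0],[0,0,0],[0,0,0],[0,0,0],[0,0,0]],"spin":[-1,-1,-1,-1,-1,-1,-1,-1,-1,-1]}' 
python3 -m jog '{"jaw":[0,0,0,0,0,0,0,0,0,0],"slide":[[0,0,0],[0.48,0.77,0],[0.48,0.77,0],[0.48,0.77,0],[0.48,0.77,0],[0.48,0.77,0],[0.48,0.77,0],[0.48,0.77,0],[0.46,0.76,0],[0,0,0]],"spin":[-0.6,0,0,0,0,0,0,0,0,0]}'
python3 -c "from h import *;where();print(env.state()['qpos'])"
```

```text
time_s: 15.05
ee_pos: [475.5, 13.4, 160.3]
ee_rot: [-179.8, 0.1, 77.1]
force: [0.7, -0.5, -0.4]
gripper_width: 0.2
gripper_force: 0.0
time_s: 16.05
ee_pos: [677.5, 101.0, 158.9]
ee_rot: [-179.9, 0.0, 81.7]
force: [0.1, 0.0, -1.1]
gripper_width: 0.4
gripper_force: 0.0
t 16.05 station [171.8 100.6 158.9] rot [-179.9    0.    81.7] F [ 0.1  0.  -1.1] w 0.4
[7.50969356e+00 3.02703849e+01 7.83194375e+01 1.66573803e-02
 7.15141397e+01 1.58466595e+01]
```

```bash
python3 -m jog '{"jaw":[0,0,0,0,0,0,0,0,0,0],"slide":[[0,0,0.6],[0,0,0.7],[0,0,0.7],[0,0,0],[-0.25,0,0],[-0.25,0,0],[-0.141,0.052,0],[-0.141,0.052,0],[-0.141,0.052,0],[0,0,0]],"spin":[0,0,0,0,0,0,0.5,0.5,0.5,0]}'
python3 - <<'E'
from h import *
where(); save('side','i',(290,110,440,220),5.3)
E
```

```text
time_s: 17.05
ee_pos: [675.9, 70.6, 103.6]
ee_rot: [179.9, -0.0, 69.5]
force: [-0.4, 0.6, 0.3]
gripper_width: 0.3
gripper_force: 0.0
t 17.05 station [171.9  70.2 103.6] rot [179.9  -0.   69.5] F [-0.4  0.6  0.3] w 0.3
```

View pics/i.png

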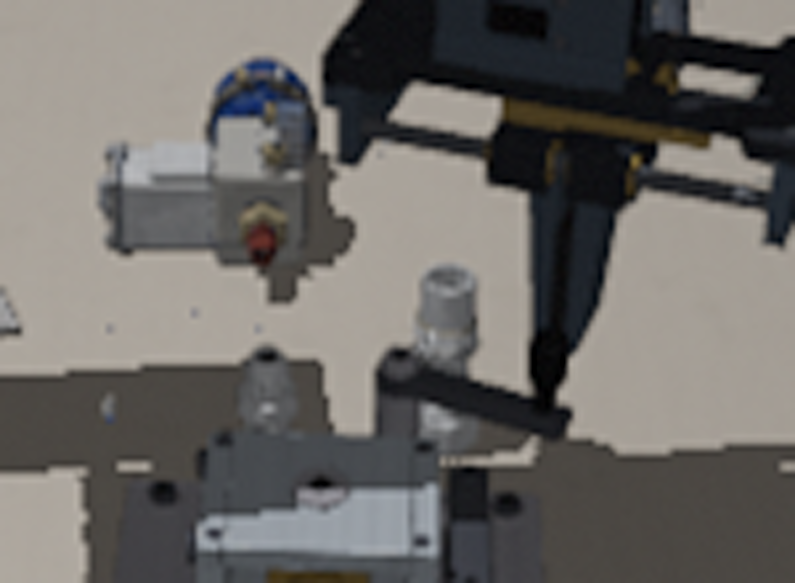

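```bash
python3 -m jog '{"jaw":[0,0,0,0,0,0,0,0,0,0],"slide":[[-0.141,0.052,0],[-0.141,0.052,0],[-0.141,0.052,0],[-0.141,0.052,0],[-0.141,0.052,0],[-0.141,0.052,0],[-0.141,0.052,0],[-0.141,0.052,0],[-0.141,0.052,0],[-0.141,0.052,0]],"spin":[0.5,0.5,0.5,0.5,0.5,0.5,0.5,0.5,0.5,0.5]}'
python3 -c "from h import *;where()"
```

```text
time_s: 18.1
ee_pos: [662.1, 29.8, 103.0]
ee_rot: [180.0, -0.1, 29.5]
force: [0.4, 1.9, 0.0]
gripper_width: 0.2
gripper_force: 0.6
t 18.1 station [160.4  28.6 103. ] rot [ 1.80e+02 -1.00e-01  2.95e+01] F [0.4 1.9 0. ] w 0.2
```

```bash
python3 -m jog '{"jaw":[0,0,0,0,0,0,0,0,0,0],"slide":[[-0.141,0.052,0],[-0.141,0.052,0],[-0.141,0.052,0],[-0.141,0.052,0],[-0.141,0.052,0],[-0.141,0.052,0],[-0.141,0.052,0],[-0.141,0.052,0],[-0.06,0,0],[0,0,0]],"spin":[0.5,0.5,0.5,0.5,0.5,0.5,0.5,0.5,0,0]}'
python3 -c "from h import *;where()"
python3 -m jog '{"jaw":[0,0,0],"slide":[[-0.06,0,0],[-0.06,0,0],[0,0,0]],"spin":[0,0,0]}'
python3 -c "from h import *;where()"
```

```text
time_s: 19.1
ee_pos: [635.1, 9.0, 103.5]
ee_rot: [-180.0, -0.6, -2.3]
force: [7.5, 1.1, -4.2]
gripper_width: 0.2
gripper_force: 3.8
t 19.1 station [134.6   6.3 103.5] rot [-180.    -0.6   -2.3] F [ 7.5  1.1 -4.2] w 0.2
time_s: 19.4
ee_pos: [634.8, 9.0, 103.8]
ee_rot: [-180.0, -1.0, -2.3]
force: [14.6, 0.5, -6.8]
gripper_width: 0.2
gripper_force: 7.0
t 19.4 station [134.3   6.3 103.8] rot [-180.    -1.    -2.3] F [14.6  0.5 -6.8] w 0.2
```

Hard stop reached (force rises, no further motion). Back off, rise and check.

```bash
python3 -m jog '{"jaw":[0,0,0,0,0,0,0,0,0,0],"slide":[[0.3,0,0],[0.5,0,0],[0.2,0,-0.2],[0,0,-0.8],[0,0,-0.9],[0,0,-0.9],[0,0,-0.9],[0,0,-0.9],[0,0,-0.3],[0,0,0]],"spin":[0,0,0,0,0,0,0,0,0,0]}'
python3 - <<'E'
from h import *
where(); save('side','j',(270,150,420,260),5.3)
E
```

```text
time_s: 20.4
ee_pos: [657.8, 7.7, 251.0]
ee_rot: [180.0, -0.2, -2.4]
force: [-0.4, 1.0, -0.6]
gripper_width: 0.6
gripper_force: 0.0
t 20.4 station [157.4   6.3 251. ] rot [180.   -0.2  -2.4] F [-0.4  1.  -0.6] w 0.6
```

View pics/j.png

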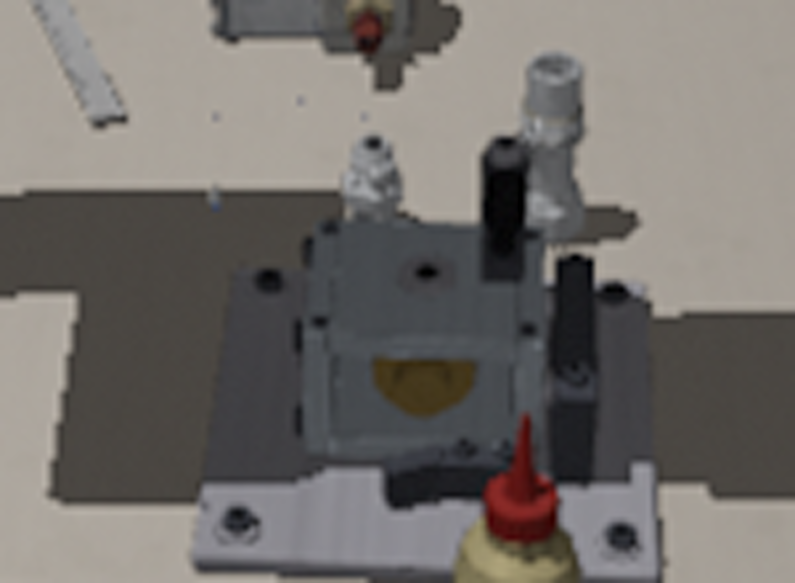

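```bash
python3 -c "from workcell import env;print(env.job_done())"
```

```text
the job is handed in; nothing more can be done
None
```

I tipped the jig onto the plate with its bush up, pushed it home against the end stop (estimated within about 1 mm of the rest buttons), and swung the keeper to its hard stop over it. I then backed the arm clear and handed the job in at about 20 s; no verdict was returned.

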